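# Add the large slotted weight to the dispensing scale's hanger

## Robot

A 7-joint arm with a two-finger parallel gripper is mounted at the origin on the work surface. World frame = base frame: x ahead of the robot, y to its left, z up, the work surface at z = 0. Lengths are in m, angles in rad, forces in N, time in s.
With the tool pointing down it reaches from about 0.35 to 0.9 m from the base axis. Payload 8.1 kg.
Tool frame: the origin (TCP) lies at the very end of the fingers, on their centre line; the grasp point (between the pads) lies 19 mm behind it (ctrl.grasp_offset is the z of the grasp point in the tool frame, in m); z points along the fingers, y is the direction in which the jaws open and shut (so a half turn about z gives the same grasp; the last joint's range is limited). The gripper opens to 92 mm and grips with 3 to 60 N. Pads are 19 mm wide; open, the fingers measure 130 mm over their backs; the gripper's body (75 mm by 190 mm) begins 47 mm behind the grasp point.
Start: joints at [1.219, 0.434, 0.025, 1.573, -0.012, 1.134, -0.075], TCP at [0.154, -0.606, 0.227] pointing down, gripper open.
Joint ranges: [-2.62, 2.62], [-0.44, 2.09], [-1.27, 1.32], [0.08, 2.57], [-1.32, 4.46], [0.12, 2], [-2.74, 2.74]. Speed limits (rad/s): [2.22, 2.22, 3.01, 3.01, 3.14, 3.14, 3.14].

## Interface

Orientations are given as a rotation vector (axis times angle).
In Python, from workcell import ctrl, viewer gives the robot as it stands. The module is installed in compiled form; this text tells all that it offers.
- The arm moves only by the tool drive_tool, never from a script. Its argument "motion" is a list that holds one entry, the list of rows, each a list of 5 numbers: the opening, from 0 (shut) to 1 (fully open), then the shift along the tool's x, y, z normalised to -1 to 1, where 1 is 0.15 m, then the turn about the tool's z normalised to -1 to 1, where 1 is pi rad. In form: [[[fingers, dx, dy, dz, roll], ...]]. A call has 1 to 10 rows; each row is the pose to reach, as a shift and turn from the pose measured when the call began, along the tool's axes at that moment, turning the shorter way round; what a row does not reach only later rows make up. A row lasts 1/10 s, in which the tool goes at most 50 mm and 8.59 degrees, less where a joint would pass 70% of its speed; a pose out of reach is approached as far as the arm can. A call with a number of a shift or a turn outside -1 to 1 is refused whole. A call with a gripper value outside its range is refused whole. The fingers move at their own pace and stop on an object; the grip force is fixed at half the most. Time passes only in rows, so rows that repeat a pose let the fingers close. It gives the time, the measured TCP pose, the force and the opening at its end, in the units of the state.
- ctrl.observe(): the state, without advancing time (a new reading comes with each control period).
- viewer.get_image(name): name is "scene" or "top"; returns a dict with "img" (400x640x3 uint8, blue, green, red), "range_z" (400x640 float32, m along the optical axis (not along the pixel's ray), 0 where there is no reading), "fov_y" (degrees; the focal length in pixels is half the picture's height over the tangent of half this angle, whatever the lens; pixels are square), "cx", "cy" (the principal point, pixels), "R" (3x3) and "t" (3): a world point X has camera coordinates R X + t. Camera axes: x right, y down, z forward; pixel columns grow to the right and rows downward; lengths in m; the calibration is good to about 2 mm. A picture is of the moment at which its call begins.
- ctrl.job_done(): hands the job in, once; it reports no verdict.
The state is a dict: "time": time; "joint_positions": joint angles; "dq": joint speeds; "tau": joint torques, N m; "eef_pos": TCP position; "tcp_rot": TCP orientation; "contact_force": force on the tool from outside, world axes, zero at the start; "wrist_torque": the same for the moment, N m; "opening": opening from 0.0 (shut) to 1.0 (fully open).
Only numpy, scipy, OpenCV 4.12 (cv2) and the standard library are available. Lean on these libraries where they do the work, as an engineer would, in place of code of your own. Each camera call takes 0.05 s, during which the arm holds its last target. There are 200 camera calls.

## Task

The drawer's little scale is being checked: take the large slotted weight lying on the cork and slide it sideways onto the scale's hanger stem, under the knob, so that it lies flat on the weight already there with the stem at the closed end of its slot. Turn it so that its slot opens to the opposite side from the slot of the weight below, and let go, leaving the lower weight on the pan.

Things in the scene. Friction and masses are not known exactly. Their poses are not given: they have to be found in the camera images.
- large_mid (a point): Centre, half-way up, of the large loose weight: steel disc 68 mm across, 20 mm thick, 380 g, flat on the cork. Slot 20 mm wide from the rim (mouth flared to 28) past the centre to its closed end 10 mm beyond. +x: from centre out of the slot's mouth; z up. Two flats 56 mm apart, facing +-y, to grip. Not wanted: a smaller slotted weight (52 mm) and a same-size collar with no slot.
- large_mouth (a point): Middle of the large weight's slot mouth, 32 mm from its centre along +x, half-way up.
- stem (a point): Foot of the hanger stem, on its axis, at the top of the pan of the fixed grey scale (base 150 x 140 mm; black pan 104 mm across, 30 mm above the cork). Stem 8 mm thick, upright, bare to 50 mm above this point; there a white knob 28 mm across, 14 mm high, wider than any slot. Seated, the large weight's centre is 26 mm above this point.
- first_mid (a point): Centre, half-way up, of the slotted steel weight already round the stem, loose on the pan: 52 mm across, 16 mm thick, 170 g, slot 16 mm wide. +x: from its centre out of its slot's mouth (roughly towards the robot); z up.
Mind the look-alikes: they are no part of the job. What is shaped like the part that bears large_mid but blue is not meant. Leave any green or purple look-alike of the part that bears first_mid alone.

How it is judged:
At the end, for the whole second after the job is handed in: The large weight rests flat (7 deg) on the first, its centre within 14 mm of the stem's axis and 26 mm (+-4) above the pan, its slot opposite to the first weight's within 45 deg; the first weight still lies flat on the pan, its centre within 16 mm of the stem's axis (horizontal distance between large_mid and stem below 0.014 m and z of large_mid in the frame of stem between 0.022 and 0.03 m and angle between each of large_mid, first_mid's own z axis and vertical below 0.12 rad and angle between the x axis of large_mid and the x axis of first_mid, either way round below 0.79 rad and x of large_mouth in the frame of first_mid below 0 m and horizontal distance between first_mid and stem below 0.016 m and z of first_mid in the frame of stem below 0.012 m and linear speed of large below 0.02 m/s and angular speed of large below 0.2 rad/s); the robot touches nothing.
It also fails if it takes over 42 s, if anything falls off the work surface, if the arm or the gripper's body presses on something with over 40 N, if the wrist force passes 120 N, or if a joint passes its speed limit or range.

## Working session

There is one attempt and no reset: what is moved stays moved. The work goes in short steps, Python scripts to look and compute and a tool call to move; the robot and the scene stay as the last step left them, time stands still between calls to the robot, and variables do not carry over. Pictures are saved under pics/ and viewed, about 8 in all and at most 12, crops included, and the job is handed in when it is done.

Besides the shell and the picture viewer there is one more tool, called after "Request:" as name(argument=value, ...), one argument or row to a line, values as JSON. drive_tool: Moves the arm, as the interface text tells. Scaled input: -1 to 1 covers 0.15 m each way for a shift and pi rad each way for a turn. Its arguments: {"type":"object","properties":{"motion":{"type":"array"}},"required":["motion"]}

```bash
mkdir -p pics
cat > h.py <<'E'
import numpy as np, cv2
from workcell import ctrl, viewer
from scipy.spatial.transform import Rotation as Ro
def grab(n):
    d=viewer.get_image(n); h=d["img"].shape[0]; d["f"]=h/2/np.tan(np.radians(d["fov_y"])/2); d["R"]=np.array(d["R"]);d["t"]=np.array(d["t"]); return d
def onplane(d,uv,z):
    uv=np.atleast_2d(uv).astype(float); r=np.c_[(uv[:,0]-d["cx"])/d["f"],(uv[:,1]-d["cy"])/d["f"],np.ones(len(uv))]@d["R"]
    c=-d["R"].T@d["t"]; return c+r*((z-c[2])/r[:,2])[:,None]
def cloud(d):
    h,w=d["range_z"].shape; u,v=np.meshgrid(np.arange(w),np.arange(h)); Z=d["range_z"]
    P=np.stack([(u-d["cx"])/d["f"]*Z,(v-d["cy"])/d["f"]*Z,Z],-1); return (P-d["t"])@d["R"]
def proj(d,X):
    c=d["R"]@np.array(X)+d["t"]; return d["f"]*c[:2]/c[2]+[d["cx"],d["cy"]]
E
python3 - <<'E'
from h import *
for n in("scene","top"):
    d=grab(n); cv2.imwrite(f"pics/{n}0.png",d["img"]); np.savez(f"{n}0.npz",**d)
    print(n,d["f"],d["cx"],d["cy"],-d["R"].T@d["t"],d["R"].round(3).tolist())
s=ctrl.observe(); print(s, ctrl.grasp_offset)
E
```

```text
scene 400.70842925325536 325.36400395873596 199.37407179282647 [1.12423219 0.35375081 1.01500155] [[-0.438, 0.899, 0.002], [0.693, 0.339, -0.636], [-0.572, -0.277, -0.772]]
top 414.4797596777549 323.23952157599894 199.18267350057187 [ 0.33957806 -0.02057919  1.4198122 ] [[-0.029, -0.999, -0.015], [-0.998, 0.029, -0.061], [0.061, 0.013, -0.998]]
{'time': 0.1, 'joint_positions': array([ 1.21937618,  0.43515793,  0.02497089,  1.57398743, -0.01157176,
        1.13399156, -0.07510648]), 'dq': array([ 0.00034275, -0.00053793, -0.00017132, -0.00128629, -0.00066402,
       -0.00115506,  0.00031401]), 'tau': array([ 3.74531548e-03, -6.69135475e+01,  9.88028795e-01, -3.15147436e+01,
       -6.06593722e-02,  3.74877232e-02,  1.20597824e-04]), 'eef_pos': array([ 0.15374477, -0.60533425,  0.22602777]), 'tcp_rot': array([-3.11597183e+00, -3.89573816e-01,  5.08132654e-04]), 'contact_force': array([-0.70445756, -0.27955376,  0.13118346]), 'wrist_torque': array([ 0.00203422, -0.01920474,  0.03078721]), 'opening': 0.9992654987927746} -0.0188
```

View pics/scene0.png

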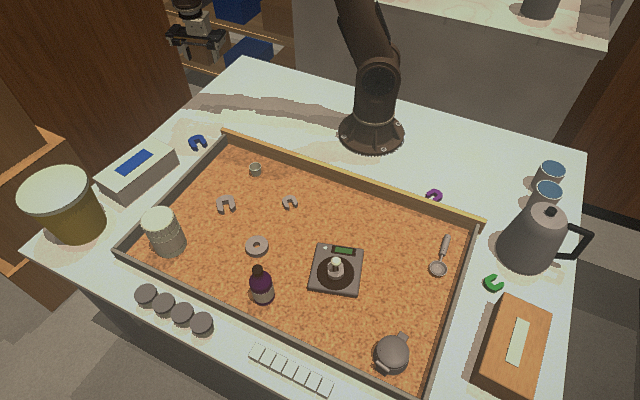

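View pics/top0.png

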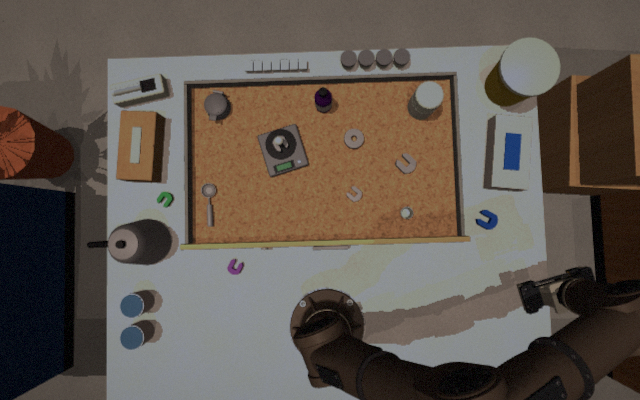

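The scene view shows the scale at (336,268), the large weight at (226,204), the small one at (290,202) and the collar at (257,245). In the top view the scale is at (283,148), the large weight at (405,163) and the small one at (355,194).

Run:
```python
from h import *
T=dict(np.load("top0.npz")); S=dict(np.load("scene0.npz"))
def crop(d,c,r,k): 
    u,v=c; return cv2.resize(d["img"][v-r:v+r,u-r:u+r],(k,k),interpolation=cv2.INTER_CUBIC)
m=np.vstack([np.hstack([crop(T,(405,163),20,300),crop(T,(283,148),30,300)]),np.hstack([crop(S,(226,204),20,300),crop(S,(336,268),35,300)])])
cv2.imwrite("pics/crop1.png",m)
for d,name,c,c2 in((T,"top",(405,163),(283,148)),(S,"scene",(226,204),(336,268))):
    P=cloud(d); u,v=c
    reg=P[v-25:v+25,u-25:u+25].reshape(-1,3); print(name,"z pct",np.percentile(reg[:,2],[5,30,50,70,95]).round(4))
    cz=np.median(reg[:,2]); sel=reg[(reg[:,2]>cz+.012)&(reg[:,2]<cz+.035)]
    print(len(sel),sel.mean(0),sel.min(0),sel.max(0))
    hsv=cv2.cvtColor(d["img"],cv2.COLOR_BGR2HSV); mk=np.zeros(hsv.shape[:2],np.uint8)
    mk[v-20:v+20,u-20:u+20]=(hsv[v-20:v+20,u-20:u+20,1]<70)*255
    cs,_=cv2.findContours(mk,0,2); k=max(cs,key=cv2.contourArea); print("area",cv2.contourArea(k),cv2.minAreaRect(k),cv2.minEnclosingCircle(k))
    u,v=c2; reg=P[v-35:v+35,u-35:u+35].reshape(-1,3)
    print("scale zhist",np.histogram(reg[:,2],bins=np.arange(-.01,.13,.01)))
    kn=reg[reg[:,2]>cz+.083]; print("knob",len(kn),kn.mean(0) if len(kn) else 0, kn.max(0) if len(kn) else 0)
```

```text
top z pct [-0.0014  0.0023  0.004   0.0059  0.0232]
222 [ 0.53544678 -0.28826389  0.02354087] [ 0.50544419 -0.31971147  0.01652616] [ 0.57094918 -0.25187846  0.0315281 ]
area 186.5 ((405.75006103515625, 163.25001525878906), (18.384775161743164, 16.26345443725586), 45.0) ((405.6392517089844, 162.85443115234375), 9.875231742858887)
scale zhist (array([ 398, 2629,   84,  869,  751,   57,   33,    0,    0,    1,   48,
          9,    0,    0]), array([-0.01,  0.  ,  0.01,  0.02,  0.03,  0.04,  0.05,  0.06,  0.07,
        0.08,  0.09,  0.1 ,  0.11,  0.12,  0.13]))
knob 79 [0.54217977 0.09447932 0.4484934 ] [0.63031143 0.15018524 1.4198122 ]
scene z pct [0.0006 0.003  0.0042 0.0055 0.0232]
214 [ 0.53932764 -0.28480169  0.02338488] [ 0.50789909 -0.3168101   0.01664058] [ 0.57636186 -0.24617142  0.02933737]
area 168.5 ((225.00001525878906, 203.00001525878906), (16.099689483642578, 18.782970428466797), 63.43495178222656) ((225.5, 203.5), 10.12432861328125)
scale zhist (array([  55, 2387,   85, 1151,  917,  118,   72,    6,    0,    5,   73,
          4,    0,    0]), array([-0.01,  0.  ,  0.01,  0.02,  0.03,  0.04,  0.05,  0.06,  0.07,
        0.08,  0.09,  0.1 ,  0.11,  0.12,  0.13]))
knob 109 [0.74545397 0.19342462 0.32379578] [1.12423219 0.35375081 1.01500155]
```

View pics/crop1.png

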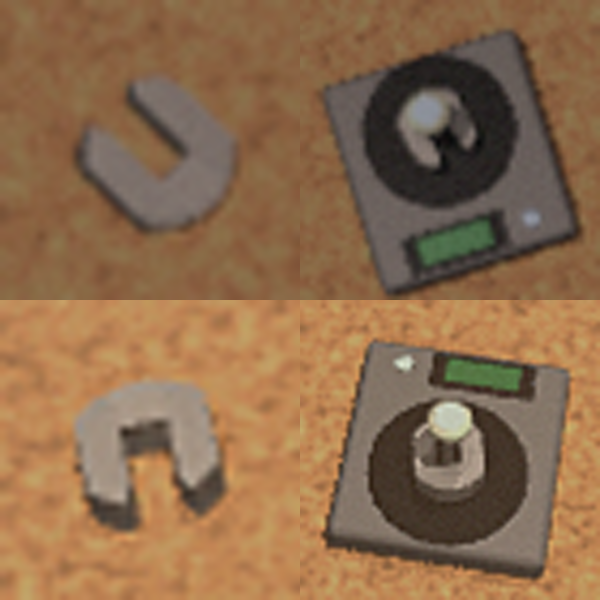

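```bash
cat > m.py <<'E'
from h import *
def weight(d,c,r,ztop,k=8):
    u,v=c; im=cv2.resize(d["img"][v-r:v+r,u-r:u+r],None,fx=k,fy=k,interpolation=cv2.INTER_CUBIC)
    hsv=cv2.cvtColor(im,cv2.COLOR_BGR2HSV); V=hsv[...,2]
    m0=(hsv[...,1]<85)
    t=cv2.threshold(V[m0].reshape(-1,1),0,255,cv2.THRESH_OTSU)[0]; m=(m0&(V>min(t,.8*np.percentile(V[m0],90)))).astype(np.uint8)*255
    m=cv2.morphologyEx(m,cv2.MORPH_OPEN,np.ones((9,9)))
    cs,_=cv2.findContours(m,0,1); K=max(cs,key=cv2.contourArea)
    px=K[:,0].astype(float)/k+[u-r,v-r]-.5+.5/k
    W=onplane(d,px,ztop)[:,:2]; Q=(W*1e5-np.round(W.mean(0)*1e5)).astype(np.float32); o=np.round(W.mean(0)*1e5)
    H=cv2.convexHull(Q); M=cv2.moments(Q.reshape(-1,1,2)); N=cv2.moments(H)
    b=np.array([M["m10"],M["m01"]])/M["m00"]; a=abs(M["m00"]); A=abs(N["m00"]); hc=np.array([N["m10"],N["m01"]])/N["m00"]
    s=(A*hc-a*b)/(A-a); th=np.arctan2(*(s-b)[::-1])
    return (b+o)/1e5, (s+o)/1e5, th, a/1e4, (A-a)/1e4
E
python3 - <<'E'
from m import *
T=dict(np.load("top0.npz")); S=dict(np.load("scene0.npz"))
for d,c,c2 in((T,(405,163),(283,148)),(S,(226,204),(336,268))):
    b,s,th,a,ds=weight(d,c,18,.024); print("large c",b+.0044*np.array([np.cos(th),np.sin(th)]),"th",np.degrees(th),"areas mm2",a,ds)
    P=cloud(d); u,v=c2; R=P[v-35:v+35,u-35:u+35].reshape(-1,3); k=R[(R[:,2]>.085)&(R[:,2]<.11)]; print("knob",k.mean(0),len(k),"z",np.median(k[:,2]))
    f=R[(R[:,2]>.042)&(R[:,2]<.065)]; print("first",f.mean(0),len(f)); pn=R[(R[:,2]>.026)&(R[:,2]<.04)]; print("scale top z",np.median(pn[:,2]))
    # green display direction
    hsv=cv2.cvtColor(d["img"],cv2.COLOR_BGR2HSV); g=np.zeros(hsv.shape[:2],bool); g[v-45:v+45,u-45:u+45]=((hsv[...,0]>45)&(hsv[...,0]<80)&(hsv[...,1]>80))[v-45:v+45,u-45:u+45]
    vv,uu=np.nonzero(g); print("display",onplane(d,[uu.mean(),vv.mean()],.03))
s=ctrl.observe(); R=Ro.from_rotvec(s["tcp_rot"]).as_matrix(); print(R.round(3),s["eef_pos"])
E
```

```text
large c [ 0.53998064 -0.28630112] th 43.82572341773369 areas mm2 2285.778542600845 886.7563577525328
knob [0.61553556 0.13613844 0.09680901] 58 z 0.09655959737632872
first [0.61361919 0.13413242 0.04907031] 89
scale top z 0.030611194670574576
display [[0.54133059 0.12784792 0.03      ]]
large c [ 0.54022741 -0.28399844] th 44.67244467206435 areas mm2 2280.828518657665 916.6706533312451
knob [0.62073431 0.14063429 0.09620364] 82 z 0.09683867092323462
first [0.6224872  0.14147167 0.04966911] 187
scale top z 0.030188226540362892
display [[0.54080456 0.12897948 0.03      ]]
[[ 0.969  0.246 -0.   ]
 [ 0.246 -0.969  0.001]
 [-0.    -0.001 -1.   ]] [ 0.15374477 -0.60533425  0.22602777]
```

Request:
drive_tool(
  motion=[
    [[1,0.3,-0.14,0,0],[1,0.6,-0.28,0,0],[1,0.85,-0.41,0,0],[1,1,-0.477,0,0],[1,1,-0.477,0,0]],
  ],
)

```text
time: 0.6
eef_pos: [0.2856, -0.4957, 0.2259]
tcp_rot: [-3.113, -0.4, -0.002]
contact_force: [0.0, -0.2, 0.3]
opening: 0.998
```

Request:
drive_tool(
  motion=[
    [[1,0.3,-0.14,0,0],[1,0.6,-0.28,0,0],[1,0.85,-0.41,0,0],[1,1,-0.477,0,0],[1,1,-0.477,0,0]],
  ],
)

```text
time: 1.1
eef_pos: [0.4158, -0.3855, 0.2261]
tcp_rot: [-3.11, -0.409, -0.004]
contact_force: [-0.7, -0.0, -0.4]
opening: 1.0
```

Request:
drive_tool(
  motion=[
    [[1,0.3,-0.14,0,-0.04],[1,0.6,-0.28,0,-0.08],[1,0.85,-0.41,0.1,-0.12],[1,1,-0.477,0.2,-0.167],[1,1,-0.477,0.3,-0.167],[1,1,-0.477,0.3,-0.167]],
  ],
)

```text
time: 1.7
eef_pos: [0.5404, -0.2781, 0.1793]
tcp_rot: [-2.897, -1.2, 0.0]
contact_force: [-0.1, -0.6, -0.9]
opening: 0.994
```

```bash
cat > st.py <<'E'
from h import *
s=ctrl.observe(); R=Ro.from_rotvec(s["tcp_rot"]).as_matrix(); p=s["eef_pos"]
print("t",s["time"],"p",p.round(4),"yaw",np.degrees(np.arctan2(R[1,0],R[0,0])).round(2),"tilt",R[:,2].round(3),"F",s["contact_force"].round(1),"op",s["opening"])
import sys
if len(sys.argv)>3:
    g=np.array(list(map(float,sys.argv[1:4]))); print("tool shift /0.15:",((g-p)@R/.15).round(3))
E
python3 st.py .540 -.285 .06
python3 - <<'E'
from h import *
o=[]
for n,c,r in(("top0",(281,145),14),("scene0",(336,268),16)):
    d=dict(np.load(n+".npz")); u,v=c; o.append(cv2.resize(d["img"][v-r:v+r,u-r:u+r],(400,400),interpolation=cv2.INTER_CUBIC))
cv2.imwrite("pics/first.png",cv2.convertScaleAbs(np.hstack(o),alpha=1.3))
E
```

```text
t 1.7 p [ 0.5404 -0.2781  0.1793] yaw 45.0 tilt [-0.002  0.006 -1.   ] F [-0.1 -0.6 -0.9] op 0.9941923253990426
tool shift /0.15: [-0.036  0.035  0.795]
```

View pics/first.png

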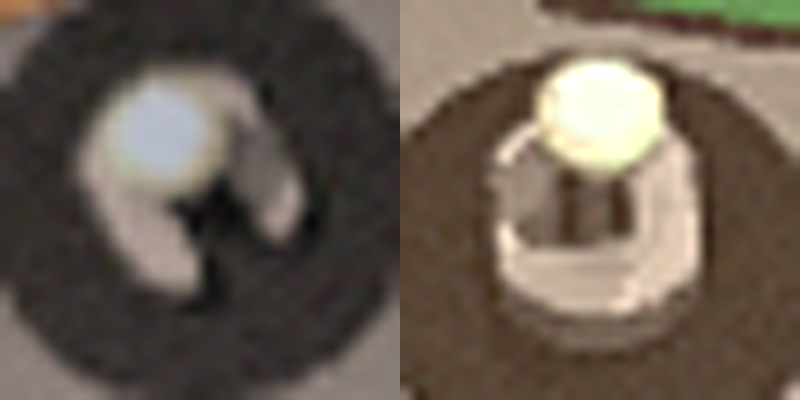

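The top crop shows the first weight's prong tips at about (185,285) and (285,230), so its slot heads about -151° in world. The large weight should head about 29°. I'm descending to the grasp now.

Request:
drive_tool(
  motion=[
    [[1,-0.036,0.035,0.3,0],[1,-0.036,0.035,0.6,0],[1,-0.036,0.035,0.8,0],[1,-0.036,0.035,0.8,0]],
  ],
)

```text
time: 2.1
eef_pos: [0.536, -0.2861, 0.0558]
tcp_rot: [-2.894, -1.194, 0.01]
contact_force: [-0.6, 0.0, -0.9]
opening: 1.0
```

```bash
python3 st.py .540 -.285 .008
python3 - <<'E'
from h import *
o=[]
for n in("top","scene"):
    d=grab(n); u,v=map(int,proj(d,[.54,-.285,.03])); r=30; o.append(cv2.resize(d["img"][v-r:v+r,u-r:u+r],(400,400),interpolation=cv2.INTER_CUBIC))
cv2.imwrite("pics/pre.png",np.hstack(o))
E
```

```text
t 2.1 p [ 0.536  -0.2861  0.0558] yaw 44.82 tilt [-0.01   0.008 -1.   ] F [-0.6  0.  -0.9] op 0.9999087220661614
tool shift /0.15: [0.025 0.017 0.318]
```

View pics/pre.png

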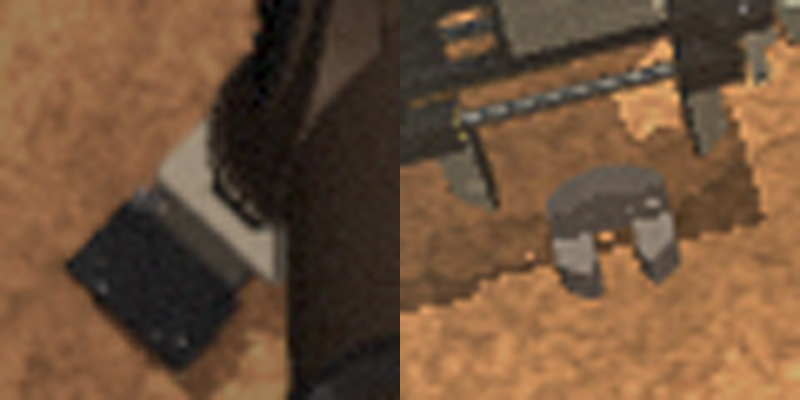

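In the scene crop the fingers at (485,190) and (710,140) straddle the weight at (612,225), lined up with its flats. I'll go down and close.

Request:
drive_tool(
  motion=[
    [[1,0.025,0.017,0.15,0],[1,0.025,0.017,0.25,0],[1,0.025,0.017,0.3,0],[1,0.025,0.017,0.315,0],[1,0.025,0.017,0.315,0]],
  ],
)

```text
time: 2.7
eef_pos: [0.544, -0.2856, 0.0134]
tcp_rot: [-2.899, -1.197, 0.001]
contact_force: [0.2, -0.0, -0.6]
opening: 1.0
```

Request:
drive_tool(
  motion=[
    [[0,0,0,0,0],[0,0,0,0,0],[0,0,0,0,0],[0,0,0,0,0],[0,0,0,0,0],[0,0,0,0,0],[0,0,0,0,0],[0,0,0,0,0]],
  ],
)

```text
time: 3.5
eef_pos: [0.543, -0.2847, 0.0134]
tcp_rot: [-2.897, -1.197, 0.003]
contact_force: [-3.2, 2.2, 5.4]
opening: 0.607
```

```bash
python3 st.py .540 -.285 .15
```

```text
t 3.5 p [ 0.543  -0.2847  0.0134] yaw 44.89 tilt [-0.005  0.006 -1.   ] F [-3.2  2.2  5.4] op 0.6070330960902997
tool shift /0.15: [-0.015 -0.02  -0.911]
```

Grip is at 55.9 mm, as expected across the flats. Lifting and carrying.

Request:
drive_tool(
  motion=[
    [[0,0,0,-0.1,0],[0,0,0,-0.3,0],[0,0,0,-0.5,0],[0,0,0,-0.6,0],[0,0,0,-0.6,0]],
  ],
)

```text
time: 4.0
eef_pos: [0.5447, -0.2858, 0.1051]
tcp_rot: [-2.899, -1.197, -0.001]
contact_force: [-0.6, 0.2, -3.2]
opening: 0.603
```

Request:
drive_tool(
  motion=[
    [[0,0.1,-0.1,0,0],[0,0.25,-0.25,0,0],[0,0.42,-0.42,0,0],[0,0.6,-0.6,0,0],[0,0.75,-0.75,0,0],[0,0.85,-0.85,0,0],[0,0.9,-0.9,0,0],[0,0.9,-0.9,0,0]],
  ],
)

```text
time: 4.8
eef_pos: [0.5445, -0.0934, 0.105]
tcp_rot: [-2.897, -1.2, 0.001]
contact_force: [1.0, 0.2, -4.1]
opening: 0.607
```

```bash
python3 st.py .535 .092 .10
```

```text
t 4.8 p [ 0.5445 -0.0934  0.105 ] yaw 45.02 tilt [-0.003  0.005 -1.   ] F [ 1.   0.2 -4.1] op 0.6065278919911821
tool shift /0.15: [ 0.829 -0.918  0.04 ]
```

Request:
drive_tool(
  motion=[
    [[0,0.1,-0.11,0,0.02],[0,0.25,-0.27,0,0.04],[0,0.4,-0.44,0,0.06],[0,0.56,-0.62,0,0.08],[0,0.7,-0.78,0,0.089],[0,0.8,-0.88,0,0.089],[0,0.829,-0.918,0,0.089],[0,0.829,-0.918,0,0.089]],
  ],
)

```text
time: 5.6
eef_pos: [0.5351, 0.0913, 0.1055]
tcp_rot: [-3.036, -0.785, 0.003]
contact_force: [-0.0, 0.1, -3.5]
opening: 0.605
```

```bash
python3 st.py .535 .092 .066
python3 - <<'E'
from h import *
d=grab("top"); np.savez("top1.npz",**d); s=grab("scene"); np.savez("scene1.npz",**s)
o=[]
for d in(d,s):
    u,v=map(int,proj(d,[.58,.115,.06])); r=36; u0=u;v0=v; print(u,v); o.append(cv2.resize(d["img"][v-r:v+r,u-r:u+r],(400,400),interpolation=cv2.INTER_CUBIC))
    P=cloud(d); q=P.reshape(-1,3); k=q[(np.hypot(q[:,0]-.618,q[:,1]-.138)<.03)&(q[:,2]>.085)&(q[:,2]<.11)]; print("knob",k.mean(0),len(k))
    w=q[(np.hypot(q[:,0]-.535,q[:,1]-.092)<.045)&(q[:,2]>.09)&(q[:,2]<.13)]; print(len(w),np.median(w[:,2]) if len(w) else 0)
cv2.imwrite("pics/pre2.png",np.hstack(o))
E
```

```text
t 5.6 p [0.5351 0.0913 0.1055] yaw 29.01 tilt [-0.003  0.005 -1.   ] F [-0.   0.1 -3.5] op 0.6049831027942898
tool shift /0.15: [ 0.002 -0.003  0.264]
286 152
knob [nan nan nan] 0
0 0
333 252
knob [0.62088946 0.14040518 0.09624878] 81
334 0.11517253920112949<stdin>:6: RuntimeWarning: Mean of empty slice.
  ret = um.true_divide(
```

View pics/pre2.png

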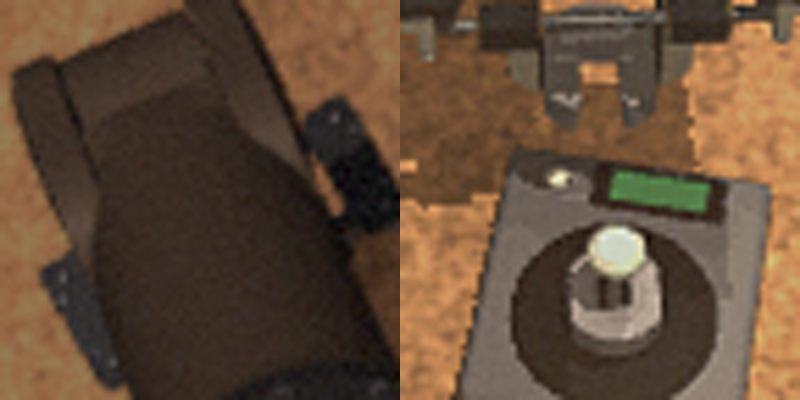

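Run:
```python
from h import *
d=dict(np.load("scene1.npz")); u,v=333,252; n=np.array([.485,-.875]); a=np.array([.875,.485])
def w(x,y,z):
    X=onplane(d,[(x-400)/5.556+u-36-.4,y/5.556+v-36-.4],z)[0]; print(X.round(4),"n",(X[:2]@n).round(4),"a",(X[:2]@a).round(4))
w(580,90,.105);w(622,90,.105);w(601,63,.115); w(617,245,.097)
k=np.array([.618,.138]); t=np.array([.5351,.0913]); print("stem n,a",k@n,k@a,"tcp",t@n,t@a)
```

```text
[0.549  0.0867 0.105 ] n 0.1904 a 0.5224
[0.5398 0.1054 0.105 ] n 0.1696 a 0.5235
[0.5361 0.0919 0.115 ] n 0.1796 a 0.5137
[0.6169 0.1389 0.097 ] n 0.1777 a 0.6072
stem n,a 0.17897999999999997 0.60768 tcp 0.17963600000000002 0.5124930000000001
```

Request:
drive_tool(
  motion=[
    [[0,0,-0.005,0.1,0],[0,0,-0.005,0.2,0],[0,0,-0.005,0.262,0],[0,0,-0.005,0.262,0],[0,0,-0.005,0.262,0]],
  ],
)

```text
time: 6.2
eef_pos: [0.5349, 0.0895, 0.0664]
tcp_rot: [-3.038, -0.78, 0.004]
contact_force: [-0.6, -0.0, -3.5]
opening: 0.609
```

Request:
drive_tool(
  motion=[
    [[0,0.08,0,0,0],[0,0.16,0,0,0],[0,0.24,0,0,0],[0,0.3,0,0,0],[0,0.3,0,0,0]],
  ],
)

```text
time: 6.7
eef_pos: [0.5759, 0.1125, 0.0665]
tcp_rot: [-3.038, -0.782, 0.002]
contact_force: [-1.1, 0.5, -3.5]
opening: 0.607
```

```bash
python3 st.py .6134 .1353 .066
python3 - <<'E'
from h import *
o=[]
d=grab("scene"); u,v=map(int,proj(d,[.6,.13,.06])); r=22; cv2.imwrite("pics/pre3.png",cv2.resize(d["img"][v-r:v+r,u-r:u+r],(440,440),interpolation=cv2.INTER_CUBIC))
E
```

```text
t 6.7 p [0.5759 0.1125 0.0665] yaw 28.86 tilt [-0.002  0.005 -1.   ] F [-1.1  0.5 -3.5] op 0.6069850632559409
tool shift /0.15: [ 0.292 -0.012  0.003]
```

View pics/pre3.png

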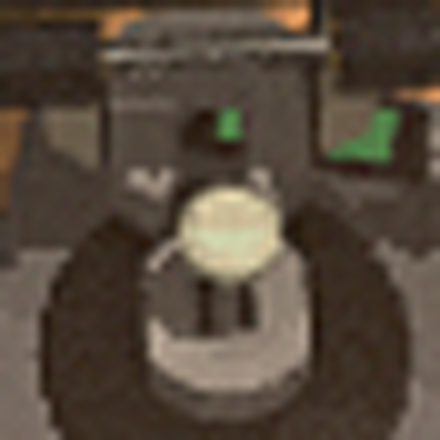

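The slot (about 190–243 px) lines up with the knob at (230,230). I'll keep sliding in.

Request:
drive_tool(
  motion=[
    [[0,0.06,-0.012,0,0],[0,0.12,-0.012,0,0],[0,0.18,-0.012,0,0],[0,0.24,-0.012,0,0],[0,0.29,-0.012,0,0],[0,0.29,-0.012,0,0]],
  ],
)

```text
time: 7.35
eef_pos: [0.6131, 0.1352, 0.0662]
tcp_rot: [-3.038, -0.782, 0.002]
contact_force: [-0.1, 0.4, -3.9]
opening: 0.606
```

Request:
drive_tool(
  motion=[
    [[0,0.02,0,0,0],[0,0.04,0,0,0],[0,0.055,0,0,0],[0,0.065,0,0,0],[0,0.065,0,0,0]],
  ],
)

```text
time: 7.85
eef_pos: [0.6217, 0.14, 0.0662]
tcp_rot: [-3.037, -0.782, 0.002]
contact_force: [-0.8, -0.1, -3.4]
opening: 0.602
```

```bash
python3 st.py .6223 .1403 .059
python3 - <<'E'
from h import *
d=grab("scene"); np.savez("scene2.npz",**d); u,v=map(int,proj(d,[.618,.138,.06])); print(u,v);r=22; cv2.imwrite("pics/pre4.png",cv2.resize(d["img"][v-r:v+r,u-r:u+r],(440,440),interpolation=cv2.INTER_CUBIC))
E
```

```text
t 7.85 p [0.6217 0.14   0.0662] yaw 28.87 tilt [-0.003  0.005 -1.   ] F [-0.8 -0.1 -3.4] op 0.6024001810878586
tool shift /0.15: [0.004 0.    0.048]
334 266
```

View pics/pre4.png

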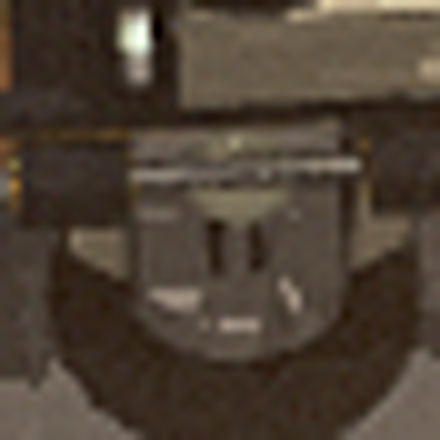

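The stem (about 235,245) stands centred in the slot, under the knob at (235,200), with no contact force. Lowering.

Request:
drive_tool(
  motion=[
    [[0,0,0,0.012,0],[0,0,0,0.024,0],[0,0,0,0.035,0],[0,0,0,0.042,0],[0,0,0,0.042,0]],
  ],
)

```text
time: 8.4
eef_pos: [0.6215, 0.1399, 0.0597]
tcp_rot: [-3.038, -0.782, 0.003]
contact_force: [-0.0, 0.0, -2.9]
opening: 0.605
```

Request:
drive_tool(
  motion=[
    [[0,0,0,0.007,0],[0,0,0,0.01,0],[0,0,0,0.01,0]],
  ],
)

```text
time: 8.7
eef_pos: [0.6217, 0.14, 0.0594]
tcp_rot: [-3.038, -0.782, 0.002]
contact_force: [-4.4, -2.5, 7.2]
opening: 0.61
```

Seated: Fz went from -3 to +7 N. Releasing.

Request:
drive_tool(
  motion=[
    [[0.65,0,0,0,0],[0.7,0,0,0,0],[0.8,0,0,0,0],[0.85,0,0,0,0],[0.85,0,0,0,0],[0.85,0,0,0,0]],
  ],
)

```text
time: 9.3
eef_pos: [0.6217, 0.14, 0.0593]
tcp_rot: [-3.038, -0.782, 0.002]
contact_force: [0.5, -0.3, 0.2]
opening: 0.851
```

Request:
drive_tool(
  motion=[
    [[0.85,0,0,-0.05,0],[0.85,0,0,-0.15,0],[0.85,0,0,-0.4,0],[0.85,0,0,-0.7,0],[0.85,0,0,-1,0],[0.85,-0.3,0,-1,0],[0.85,-0.6,0,-1,0],[0.85,-1,0,-1,0],[0.85,-1,0,-1,0]],
  ],
)

```text
time: 10.2
eef_pos: [0.4862, 0.064, 0.2103]
tcp_rot: [-3.04, -0.779, 0.005]
contact_force: [0.7, 0.3, 0.0]
opening: 0.85
```

Request:
drive_tool(
  motion=[
    [[0.85,-0.3,0.3,0,0],[0.85,-0.5,0.6,0,0],[0.85,-0.5,0.9,0,0],[0.85,-0.5,0.9,0,0]],
  ],
)

```text
time: 10.6
eef_pos: [0.4863, -0.0962, 0.2114]
tcp_rot: [-3.045, -0.77, 0.002]
contact_force: [0.0, -0.2, -0.1]
opening: 0.848
```

```bash
python3 st.py
python3 - <<'E'
from h import *
o=[]
for n in("top","scene"):
    d=grab(n); u,v=map(int,proj(d,[.618,.138,.06])); r=22; o.append(cv2.resize(d["img"][v-r:v+r,u-r:u+r],(400,400),interpolation=cv2.INTER_CUBIC))
    q=cloud(d).reshape(-1,3); q=q[np.hypot(q[:,0]-.618,q[:,1]-.138)<.045]; w=q[(q[:,2]>.06)&(q[:,2]<.08)]; 
    A=np.c_[w[:,:2],np.ones(len(w))]; c=np.linalg.lstsq(A,w[:,2],rcond=None)[0]
    print(n,len(w),"mean",w.mean(0),"tilt",np.degrees(c[:2])); k=q[(q[:,2]>.085)&(q[:,2]<.11)]; print("knob",k.mean(0))
    (b,(sx,sy),_)=cv2.minAreaRect(w[:,:2].astype(np.float32)); print(b,sx,sy)
cv2.imwrite("pics/end.png",cv2.convertScaleAbs(np.hstack(o),alpha=1.3))
E
```

```text
t 10.6 p [ 0.4863 -0.0962  0.2114] yaw 28.38 tilt [-0.001  0.    -1.   ] F [ 0.  -0.2 -0.1] op 0.847924465806716
top 216 mean [0.61353128 0.13400082 0.06932078] tilt [ 1.33833175 -0.03669369]
knob [0.61569944 0.13622686 0.09604468]
(0.616943895816803, 0.13609404861927032) 0.06381519883871078 0.055378708988428116
scene 264 mean [0.62211238 0.13986512 0.06924308] tilt [-1.46555687 -1.45554297]
knob [0.62081024 0.14061189 0.09619283]
(0.6192039847373962, 0.1390591412782669) 0.06426983326673508 0.05585380643606186
```

View pics/end.png

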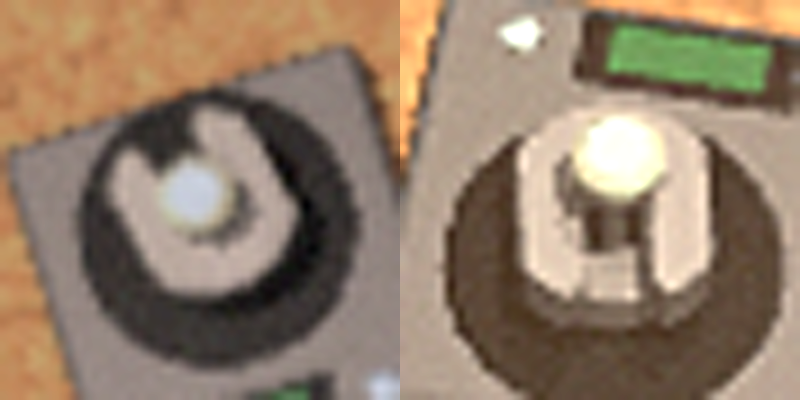

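The weight lies flat with its slot opening up-left in the top view, opposite to the first weight's, and the stem is inside the slot. Its top is at z 0.069, which is the pan plus 36 mm as expected. Handing in.

```bash
python3 -c "
from workcell import ctrl; print(ctrl.job_done(), ctrl.observe()['time'])"
```

```text
the job is handed in; nothing more can be done
the job is handed in; nothing more can be done
```

The large weight is on the scale's stem, under the knob and resting on the first weight. I handed the job in at about 11 s on the robot's clock. I gripped it across its flats, slid it in sideways, lowered it until it touched, let go and backed away.

**Last checks, all consistent:**
- **Height and tilt:** its top face is about 36 mm above the pan, which is where it should be when seated. The fitted tilt was about 1–2°, within depth noise.
- **Position:** its centre is within a few mm of the stem axis. The two cameras disagree by about 5 mm on the knob, in line with their calibration and the sides of the knob they see.
- **Slot direction:** its slot opens at about 29° in the world frame. I judged the first weight's slot at about -151° from one image before the move, so they should be opposite to within a few degrees. The first weight is now mostly hidden, so I did not measure its heading or position again.
- **Contact:** the gripper was clear and the force read about 0 N.

One thing differs slightly from the request: I placed the weight without pushing it against the stem. I aimed to leave a gap of about 4 mm between the stem and the slot's closed end.

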